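# Index the tipping shuttle to the open lane and send a seed jar down it

## Robot

A 6-joint arm with a two-finger parallel gripper is mounted at the origin on the work surface. World frame = base frame: x ahead of the robot, y to its left, z up, the work surface at z = 0. Lengths are in m, angles in rad, forces in N, time in s.
With the tool pointing down it reaches from about 0.375 to 0.925 m from the base axis. Payload 5.7 kg.
Tool frame: the origin (TCP) lies at the very end of the fingers, on their centre line; the grasp point (between the pads) lies 19 mm behind it (manip.pinch_z is the distance from the TCP to the grasp point, in m); z points along the fingers, x is the direction in which the jaws open and shut, and the axes are right-handed (so a half turn about z gives the same grasp; the last joint's range is limited). The gripper opens to 88 mm and grips with 3 to 60 N. Pads are 20 mm wide; open, the fingers measure 115 mm over their backs; the gripper's body (75 mm by 178 mm) begins 61 mm behind the grasp point.
Start: joints at [1.024, 0.359, 1.51, -0, 1.272, -0.115], TCP at [0.251, 0.545, 0.223] pointing down, gripper open.
Joint ranges: [-2.97, 2.97], [-1.01, 2.36], [0.21, 2.38], [-0.96, 4.11], [0.2, 2.71], [-2.98, 2.98]. Speed limits (rad/s): [2.39, 2.39, 3.14, 3.14, 3.14, 3.14].

## Interface

Orientations are given as a 3x3 rotation matrix whose columns are the frame's x, y, z axes.
In Python, from workcell import manip gives the robot as it stands.
- The arm moves only by the tool arm_command, never from a script. Its argument "plan" is a list of rows, each a list of 7 numbers: the finger opening in m, from 0 to 0.0878, then the shift along the tool's x, y, z in m, then the turn, a rotation vector about the tool's x, y, z in degrees. A call has 1 to 12 rows; each row shifts and turns the commanded pose from where the row before left it, along the tool's axes as they then stand; what a row does not reach is not made up. A row lasts 1/8 s, in which the tool goes at most 62.5 mm and 10.7 degrees, less where a joint would pass 70% of its speed; a pose out of reach is approached as far as the arm can. A call with a gripper value outside its range is refused whole. The fingers move at their own pace and stop on an object; "force" is the grip in N (left out, the last holds). Time passes only in rows, so rows that do not move let the fingers close. It gives the time, the measured TCP pose, the force and the opening at its end, in the units of the state.
- manip.get_state(): the state, without advancing time (a new reading comes with each control period).
- manip.grab_frame(name): name is "scene" or "top" or "wrist"; returns a dict with "frame" (480x640x3 uint8, red, green, blue), "depth" (480x640 float32, m along the optical axis (not along the pixel's ray), 0 where there is no reading), "fx", "fy", "cx", "cy" (pixels), "cam_to_world" (4x4, takes a point from camera to world coordinates). Camera axes: x right, y up, looking along -z (the intrinsics and any distortion apply to the point x, -y, -z); pixel columns grow to the right and rows downward; lengths in m; the calibration is good to about 2 mm. The wrist camera is an equidistant fisheye: a pixel r from the principal point sees the ray r / f radians off the axis. A picture is of the moment at which its call begins.
- manip.finish_job(): hands the job in, once; it reports no verdict.
The state is a dict: "time": time; "joint_positions": joint angles; "qd": joint speeds; "tau": joint torques, N m; "tool_pos": TCP position; "tool_rot": TCP orientation; "contact_force": force on the tool from outside, world axes, zero at the start; "moment": the same for the moment, N m; "width": finger opening in m.
Only numpy, scipy, OpenCV 4.12 (cv2) and the standard library are available. Lean on these libraries where they do the work, as an engineer would, in place of code of your own. Each camera call takes 0.05 s, during which the arm holds its last target.

## Task

Pull up the red plunger knob, slide the shuttle sideways to the lane with the green tag and let the plunger snap fully down into that lane's hole. Then take the jar of black seeds and lay it gently across the yellow tipping tray, so that its weight tips the tray and the jar rolls by itself into the green-tagged lane and the tray swings back up. Leave the three other lying jars where they are.

Things in the scene. Friction and masses are not known exactly. Their poses are not given: they have to be found in the camera images.
- indexer: fixed fixture, grey base 310 x 420 mm. Origin: on the table under the shuttle's middle position; x points from the shuttle to the three receiving lanes (away from the robot), y along the slide, z up. A steel index bar along y at x = -55 mm, top 40 mm high, has three square holes 16 mm wide at y = -120, 0, +120 mm; the three lanes lie at the same y
- carriage (a joint): position (m) of the shuttle along the indexer's y. 0 = middle hole (start); range -0.13 to 0.13; the holes are at -0.12, 0 and +0.12. Slides with about 1 N of friction; held fast by the plunger's pin while that is in a hole
- plunger (a joint): height (m) of the spring plunger on the shuttle: 0 = fully down, pin 14 mm deep in a hole; about 0.014 = pin tip riding on the bar; 0.024 = upper stop. The spring pushes down with 7 N at 0, 12 N at 0.024. The pin is 12 mm thick with a round tip and snaps in when let go within about 4 mm of a hole's centre
- knob_center (a point): centre of the plunger's red knob, a cylinder of 32 mm diameter, 28 mm high, upright, on the robot's side of the shuttle. With the plunger down its top is 118 mm and its underside 90 mm above the table; the 24 mm wide plunger housing ends 14 mm below it. Grip from above. Moves with the shuttle
- tray_center (a point): middle of the tipping tray's upper surface, 98 mm above the table when level. Yellow tray, open towards the lanes (+x of the indexer), 112 mm long in x (62 mm behind this point to 50 mm before it), 106 mm wide inside, side lips 16 mm, back lip 10 mm high. Lies 100 mm in +x of the knob, moves with the shuttle; axes as the indexer's when level
- tray (a joint): angle (rad) of the tray on its hinge, whose line is along y, 50 mm behind and 6 mm below tray_center: 0 = level (a spring holds it up when empty), 0.30 = fully tipped down towards the lanes. The jar's weight anywhere on it tips it
- tag_green: green upright plate, 70 wide, 40 high, 8 mm thick, on the far wall of the empty outer lane (left or right). Origin: middle of its lower edge, 214 mm in +x of the indexer's origin and 93 mm high; axes as the indexer's. Each lane is 114 mm wide inside, from its open mouth at indexer x = 100 mm to its far wall at 210 mm; floor sloping from 58 to 47 mm high, side walls 85 mm high
- tag_orange: same plate in orange, on the far wall of the other outer lane, which already holds a jar
- jar_black: sealed glass jar with black seeds and a steel lid, a cylinder of 56 mm diameter and 90 mm length, about 0.3 kg, lying. Origin: its centre; y is its long axis, lid at +y. At the start it lies 44 mm (centre) above the table in a wooden rest
- rest_black: wooden rest under the jar of black seeds, fixed, 85 x 80 mm, 22 mm high, two ridges along its y 54 mm apart over their outsides. Origin: centre of its underside; axes as the jar's at the start (y along the jar)
- jar_maize: same jar with yellow seeds in a second, equal rest: leave it
- jar_lane_mid: same jar with yellow seeds lying in the middle lane: leave it
- jar_lane_full: same jar with pale seeds lying in the orange-tagged lane: leave it
Mind the look-alikes: they are no part of the job. What is shaped like the jar_black but pink or turquoise is not meant.

How it is judged:
By the outcome, as a careful person would: the job done as asked, in the order asked, and still so for the second after the job is handed in, with the robot touching nothing.
It also fails if it takes over 64 s, if anything falls off the work surface, if the arm or the gripper's body presses on something with over 40 N, if the wrist force passes 120 N, or if a joint passes its speed limit or range.

## Working session

There is one attempt and no reset: what is moved stays moved. The work goes in short steps, Python scripts to look and compute and a tool call to move; the robot and the scene stay as the last step left them, time stands still between calls to the robot, and variables do not carry over. Pictures are saved under pics/ and viewed, and the job is handed in when it is done.

Besides the shell and the picture viewer there is one more tool, called by a JSON object that holds its "name" and its "arguments". arm_command: Moves the arm, as the interface text tells. Its arguments: {"type":"object","properties":{"plan":{"type":"array"},"force":{"type":"number"}},"required":["plan"]}

```bash
ls; mkdir -p pics
cat > h.py <<'E'
import numpy as np, cv2
from workcell import manip
def grab(n,save=None):
    f=manip.grab_frame(n)
    if save: cv2.imwrite('pics/'+save+'.png',f['frame'][:,:,::-1]); np.savez('pics/'+save+'.npz',**{k:np.array(v) for k,v in f.items()})
    return f
def load(s): return dict(np.load('pics/'+s+'.npz'))
def pt(f,u,v,z=None):
    x=(u-f['cx'])/f['fx'];y=(v-f['cy'])/f['fy'];T=f['cam_to_world']
    d=T[:3,:3]@np.array([x,-y,-1.]);o=T[:3,3]
    if z is None:
        s=f['depth'][int(round(v)),int(round(u))]
    else: s=(z-o[2])/d[2]
    return o+s*d
def crop(s,x0,y0,x1,y1,k,out):
    im=cv2.imread('pics/'+s+'.png')[y0:y1,x0:x1]
    cv2.imwrite('pics/'+out+'.png',cv2.resize(im,None,fx=k,fy=k,interpolation=cv2.INTER_CUBIC))
E
python3 - <<'E'
from h import *
grab('scene','s0');grab('top','t0')
s=manip.get_state();print(s)
E
```

```text
pics
{'time': 0.1, 'joint_positions': array([ 1.02389655e+00,  3.59454320e-01,  1.51129180e+00,  2.33903726e-05,
        1.27251412e+00, -1.15099691e-01]), 'qd': array([ 0.00061273, -0.00039095, -0.00067915, -0.0007711 ,  0.00041849,
       -0.0003415 ]), 'tau': array([ 7.96904669e-05, -5.16363609e+01, -2.71402788e+01,  6.76499004e-02,
        2.77700939e-02, -7.24181768e-05]), 'tool_pos': array([0.25078309, 0.54440367, 0.22189328]), 'tool_rot': array([[ 4.18511871e-01,  9.08210894e-01, -8.86310208e-04],
       [ 9.08209821e-01, -4.18512755e-01, -1.41272564e-03],
       [-1.65398495e-03, -2.13713184e-04, -9.99998609e-01]]), 'contact_force': array([-0.40281717,  0.08610485, -0.47473976]), 'moment': array([-0.00992659,  0.03361674,  0.00552413]), 'width': 0.08792202146786222}
```

View pics/s0.png

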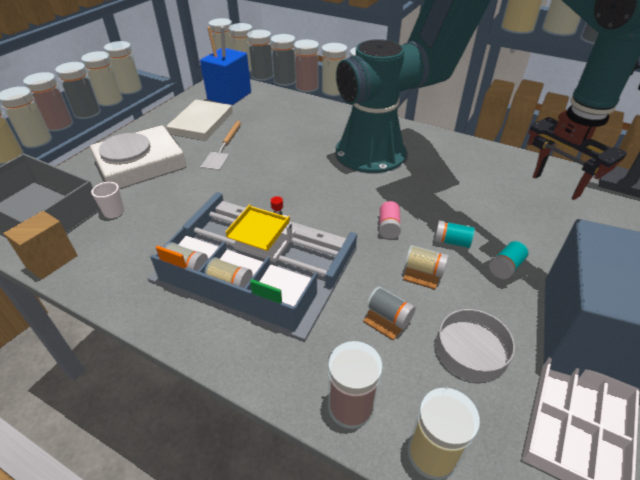

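View pics/t0.png

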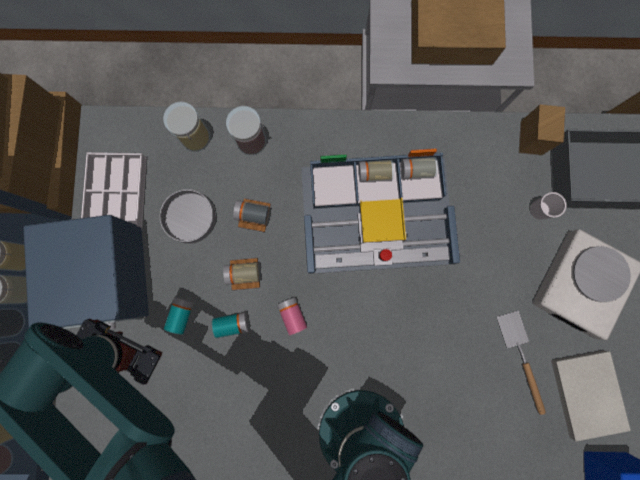

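The scene view shows the indexer with the red knob at (277,203), the yellow tray at (258,228), the green tag at (265,291) and the orange tag at (171,257). In the top view the knob is at (385,255), the tray at (382,220), the green tag at (333,158) and the orange tag at (423,153). The green lane is empty and on the robot's left.

Candidates for the jar in the top view:
- dark seeds with a steel lid in a wooden rest (252,214)
- maize in a rest (243,273)
- turquoise (178,315) and (228,325)
- pink (292,316)
- lane jars (377,171) and (420,168)
- standing jars (184,120) and (245,125)

I choose the one at (252,214) and will check it in a crop.

Run:
```python
from h import *
crop('t0',215,180,295,300,5,'c1'); crop('t0',295,140,465,280,4.7,'c2')
f=load('t0')
for n,u,v,z in [('knob',385,255,.118),('tray',382,220,None),('jar',252,214,None),('green',333,158,None),('orange',423,153,None),('jm',243,273,None)]:
    print(n,pt(f,u,v,z).round(4),pt(f,u,v).round(4))
print(f['cam_to_world'].round(3),f['fx'])
```

```text
knob [ 0.4804 -0.0467  0.118 ] [ 0.4809 -0.0475  0.1126]
tray [ 0.5766 -0.0419  0.095 ] [ 0.5766 -0.0419  0.095 ]
jar [0.5907 0.3116 0.0719] [0.5907 0.3116 0.0719]
green [0.7357 0.0931 0.1283] [0.7357 0.0931 0.1283]
orange [ 0.755  -0.1471  0.1237] [ 0.755  -0.1471  0.1237]
jm [0.4286 0.3304 0.0696] [0.4286 0.3304 0.0696]
[[ 0.019  0.992 -0.124  0.373]
 [-1.     0.018 -0.009  0.125]
 [-0.006  0.124  0.992  1.308]
 [ 0.     0.     0.     1.   ]] 456.8593556446534
```

View pics/c1.png

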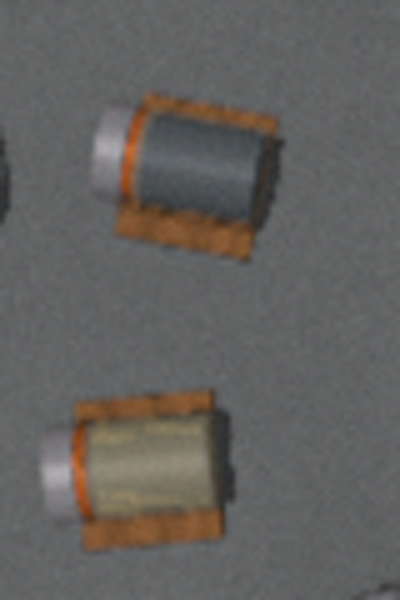

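View pics/c2.png

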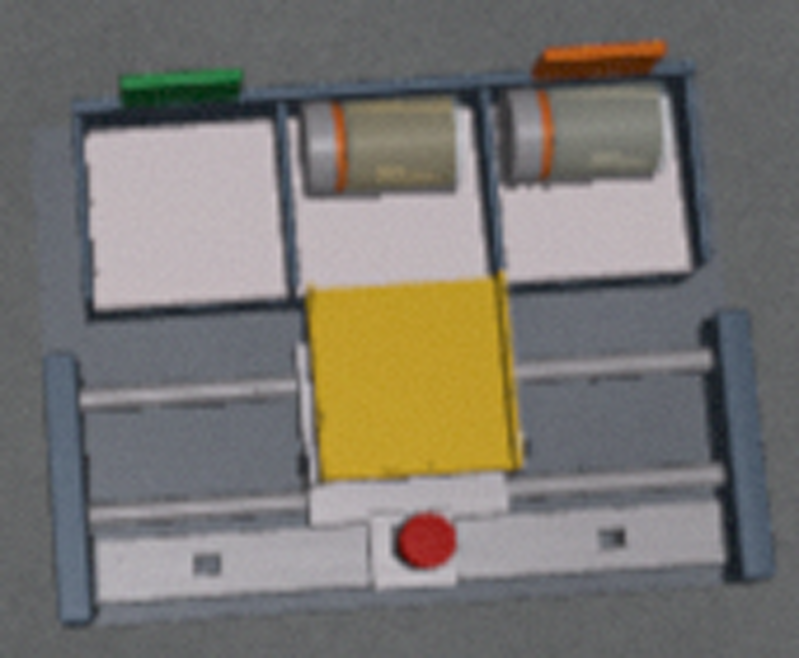

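The close crop confirms the choice: dark seeds with an orange band and a steel lid towards the left, lying in a wooden rest. Next I measure the poses precisely.

Run:
```python
from h import *
f=load('t0');k=4.7
C2=lambda u,v:((u+.5)/k-.5+295,(v+.5)/k-.5+140)
C1=lambda u,v:((u+.5)/5-.5+215,(v+.5)/5-.5+180)
L=pt(f,*C2(207,564),.040);R=pt(f,*C2(612,538),.040)
print('holes',L,R,np.linalg.norm(L-R))
y=(L-R)/np.linalg.norm(L-R); x=np.array([y[1],-y[0],0]);M=(L+R)/2;print('yaw deg',np.degrees(np.arctan2(x[1],x[0])),'mid',M)
O=M+0.055*x
kn=pt(f,*C2(427,541),.118);print('knob',kn,'rel O',(kn-O)@x,(kn-O)@y)
# red mask
im=f['frame'].astype(int);m=(im[...,0]>120)&(im[...,1]<60)&(im[...,2]<60);v,u=np.nonzero(m[230:275,365:405]);print('red',u.mean()+365,v.mean()+230,len(u))
for n,a,z in [('green',(182,72),.133),('orange',(600,45),.133)]:
    p=pt(f,*C2(*a),z);print(n,p,(p-O)@x,(p-O)@y)
t=[pt(f,*C2(*a),z) for a,z in [((320,478),.108),((522,464),.108),((500,275),.114),((308,288),.098)]]
for p in t: print('tray',((p-O)@x).round(4),((p-O)@y).round(4))
# jar: depth points above .05 
uu,vv=np.meshgrid(np.arange(228,282),np.arange(190,240))
P=np.array([pt(f,a,b) for a,b in zip(uu.ravel(),vv.ravel())])
Q=P[P[:,2]>.045];c=Q[:,:2].mean(0);w,V=np.linalg.eigh(np.cov((Q[:,:2]-c).T));a=V[:,1]*np.sign(V[1,1])
print('jar c',c,'axis',a,np.degrees(np.arctan2(-a[0],a[1])),len(Q))
s=(Q[:,:2]-c)@a;t=(Q[:,:2]-c)@V[:,0];print(np.percentile(s,[1,99]),np.percentile(t,[1,99]),np.percentile(Q[:,2],[50,99]))
# image picked lid end & base end along top
E1=pt(f,*C1(95,155),.055);E2=pt(f,*C1(272,180),.055)
print(E1,E2)
# rest corners z=.022
for a in [(145,95),(278,120),(250,260),(116,235)]: print(pt(f,*C1(*a),.022))
rc=np.mean([pt(f,*C1(*a),.022) for a in [(145,95),(278,120),(250,260),(116,235)]],0);print('rest',rc)
```

```text
holes [0.47215627 0.07072545 0.04      ] [ 0.49209493 -0.16852741  0.04      ] 0.24008223735814954
yaw deg 4.763860251089547 mid [ 0.4821256  -0.04890098  0.04      ]
knob [ 0.48116405 -0.04790997  0.118     ] rel O -0.05587592733922643 0.0010674443097554753
red 385.65263157894736 254.61052631578949 95
green [0.742633   0.09243598 0.133     ] 0.21634539242555934 0.11921375681855131
orange [ 0.76245327 -0.1431012   0.133     ] 0.21653599666904846 -0.11715580800636337
tray -0.0158 0.0566
tray -0.0152 -0.0573
tray 0.0923 -0.0532
tray 0.0951 0.054
jar c [0.59132293 0.31318852] axis [0.68339029 0.73005322] -43.109143902275655 658
[-0.28688417  0.05380964] [-0.0418099   0.03984717] [0.06617103 1.30774566]
[0.60230065 0.36586027 0.055     ] [0.58998108 0.26667688 0.055     ]
[0.64381525 0.34494569 0.022     ]
[0.63060696 0.26809946 0.022     ]
[0.54935602 0.28145676 0.022     ]
[0.56231163 0.3583114  0.022     ]
rest [0.59652246 0.31320333 0.022     ]
```

{"name": "arm_command", "arguments": {"plan": [[0.07,-0.04,0.0416,0,0,0,0],[0.07,-0.04,0.0416,0,0,0,0],[0.07,-0.04,0.0416,0,0,0,0],[0.07,-0.04,0.0416,0,0,0,0],[0.07,-0.04,0.0416,0,0,0,0],[0.07,-0.04,0.0416,0,0,0,0],[0.07,-0.04,0.0416,0,0,0,0],[0.07,-0.04,0.0416,0,0,0,0],[0.07,-0.04,0.0416,0,0,0,0],[0.07,-0.04,0.0416,0,0,0,-9.8],[0.07,-0.034,0.048,0,0,0,-9.8],[0.07,0,0,0,0,0,-9.9]], "force": 45}}

```text
time: 1.6
tool_pos: [0.5007, -0.0391, 0.2226]
tool_rot: [[-0.077, 0.997, 0.002], [0.997, 0.077, -0.001], [-0.001, 0.002, -1.0]]
contact_force: [-0.7, -0.2, 0.4]
width: 0.07
```

```bash
cat >> h.py <<'E'
def togo(p,ang):
    "move in tool axes to tool-down pose p with tool x at world angle ang(deg)"
    from scipy.spatial.transform import Rotation as Rn
    s=manip.get_state();R=s['tool_rot'];a=np.radians(ang)
    G=np.array([[np.cos(a),np.sin(a),0],[np.sin(a),-np.cos(a),0],[0,0,-1]])
    print('t',s['time'],'pos',s['tool_pos'].round(4),'xang',np.degrees(np.arctan2(R[1,0],R[0,0])).round(2),'w',round(s['width'],4),'F',s['contact_force'].round(1),'q6',s['joint_positions'][5].round(2))
    print('shift',(R.T@(np.array(p)-s['tool_pos'])).round(4),'turn',np.degrees(Rn.from_matrix(R.T@G).as_rotvec()).round(2))
E
python3 - <<'E'
from h import *
togo([.4817,-.0484,.085],94.76)
grab('wrist','w0')
E
```

```text
t 1.6 pos [ 0.5007 -0.0391  0.2226] xang 94.44 w 0.07 F [-0.7 -0.2  0.4] q6 -1.86
shift [-0.0076 -0.0199  0.1375] turn [ 0.09  0.08 -0.32]
```

View pics/w0.png

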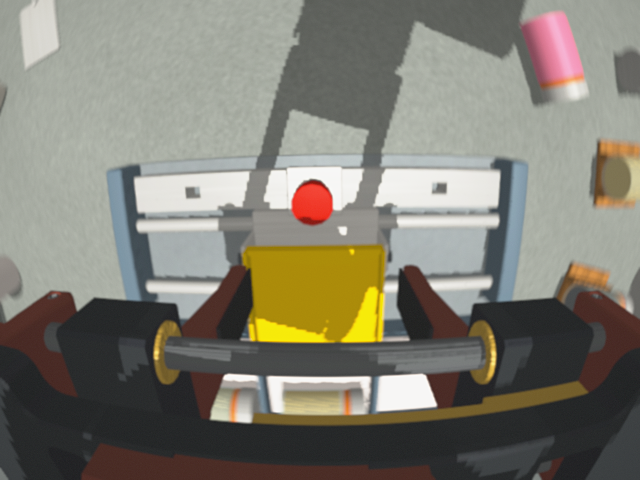

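The wrist view shows the knob at (312,202) with the jaws opening across it along y. I'll cross-check the knob position with the fisheye model.

```bash
cat >> h.py <<'E'
def wpt(f,u,v,z):
    x=(u-f['cx'])/f['fx'];y=(v-f['cy'])/f['fy'];r=np.hypot(x,y);T=f['cam_to_world']
    d=T[:3,:3]@np.array([np.sin(r)*x/r,-np.sin(r)*y/r,-np.cos(r)]);o=T[:3,3]
    return o+(z-o[2])/d[2]*d
E
python3 - <<'E'
from h import *
f=load('w0');im=f['frame'].astype(int)
m=(im[...,0]>130)&(im[...,1]<70)&(im[...,2]<70);v,u=np.nonzero(m[170:235,280:345]);print(u.min()+280,u.max()+280,v.min()+170,v.max()+170)
print(wpt(f,312,202,.118),wpt(f,312,202,.112))
print(wpt(f,193,192,.04),wpt(f,439,188,.04))
togo([.4817,-.0484,.085],94.76)
E
```

```text
293 331 182 224
[ 0.48056458 -0.0491778   0.118     ] [ 0.48174427 -0.04930497  0.112     ]
[ 0.49382575 -0.16873441  0.04      ] [0.47164692 0.07045687 0.04      ]
t 1.65 pos [ 0.499  -0.0375  0.2222] xang 94.88 w 0.0698 F [-0.9  1.3 -0.8] q6 -1.87
shift [-0.0093 -0.0181  0.1372] turn [-0.02  0.01  0.12]
```

{"name": "arm_command", "arguments": {"plan": [[0.07,-0.0105,-0.018,0,0,0,0],[0.07,0,0,0.05,0,0,0],[0.07,0,0,0.05,0,0,0],[0.07,0,0,0.02,0,0,0],[0.07,0,0,0,0,0,0]]}}

```text
time: 2.28
tool_pos: [0.4778, -0.0468, 0.1015]
tool_rot: [[-0.074, 0.997, -0.005], [0.997, 0.074, 0.001], [0.001, -0.005, -1.0]]
contact_force: [-0.3, -0.3, 0.1]
width: 0.0699
```

Run:
```python
from h import *
togo([.4817,-.0488,.086],94.76)
grab('wrist','w1')
```

```text
t 2.275 pos [ 0.4778 -0.0468  0.1015] xang 94.24 w 0.0699 F [-0.3 -0.3  0.1] q6 -1.89
shift [-0.0023  0.0038  0.0155] turn [-0.26 -0.07 -0.52]
```

View pics/w1.png

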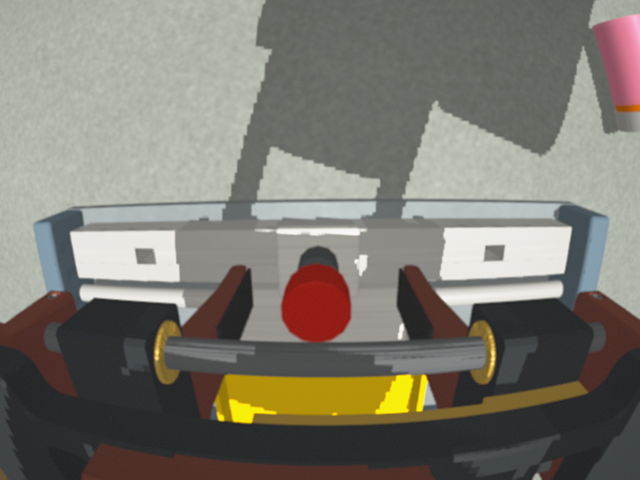

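The knob at (316,302) is centred between the fingers. I lower the last 15 mm and close.

{"name": "arm_command", "arguments": {"plan": [[0.07,-0.002,0.003,0.0155,0,0,-0.5],[0.07,0,0,0,0,0,0],[0.025,0,0,0,0,0,0],[0.025,0,0,0,0,0,0],[0.025,0,0,0,0,0,0],[0.025,0,0,0,0,0,0]], "force": 45}}

```text
time: 3.08
tool_pos: [0.4841, -0.0492, 0.0873]
tool_rot: [[-0.084, 0.996, 0.0], [0.996, 0.084, -0.0], [-0.0, 0.0, -1.0]]
contact_force: [0.5, -2.3, 1.3]
width: 0.0337
```

{"name": "arm_command", "arguments": {"plan": [[0.025,0,0,0,0,0,0],[0.025,0,0,-0.007,0,0,0],[0.025,0,0,-0.007,0,0,0],[0.025,0,0,-0.006,0,0,0],[0.025,0,0,0,0,0,0]], "force": 45}}

```text
time: 3.7
tool_pos: [0.484, -0.0492, 0.1074]
tool_rot: [[-0.084, 0.996, 0.0], [0.996, 0.084, -0.0], [-0.0, 0.0, -1.0]]
contact_force: [2.2, -1.1, -11.4]
width: 0.031
```

Run:
```python
from h import *
grab('wrist','w2')
b=np.radians(94.76);togo(np.array([.4841,-.0492,.107])+.12*np.array([np.cos(b),np.sin(b),0]),94.76)
```

```text
t 3.75 pos [ 0.484  -0.0492  0.1072] xang 94.83 w 0.0311 F [  2.8  -0.7 -11. ] q6 -1.9
shift [0.12   0.0003 0.0002] turn [0.01 0.01 0.07]
```

View pics/w2.png

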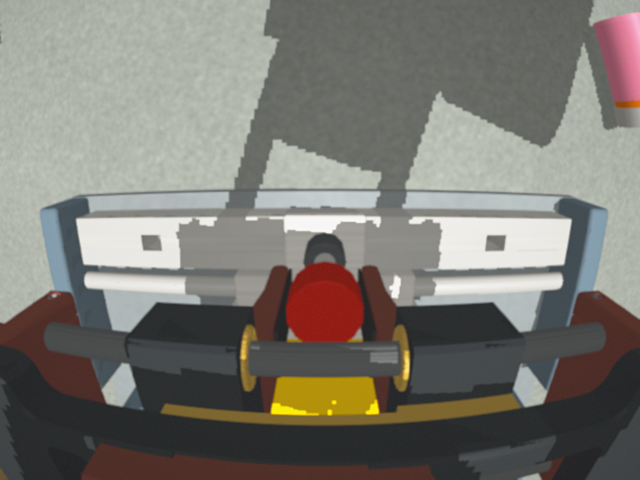

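The gripped knob is up at (325,300), with an 11.4 N spring load that matches about 20 mm of lift. Now I slide +120 mm.

{"name": "arm_command", "arguments": {"plan": [[0.025,0.01,0,0,0,0,0],[0.025,0.02,0,0,0,0,0],[0.025,0.025,0,0,0,0,0],[0.025,0.025,0,0,0,0,0],[0.025,0.02,0,0,0,0,0],[0.025,0.012,0,0,0,0,0],[0.025,0.008,0,0,0,0,0],[0.025,0,0,0,0,0,0],[0.025,0,0,0,0,0,0]], "force": 45}}

```text
time: 4.88
tool_pos: [0.4739, 0.0703, 0.1071]
tool_rot: [[-0.084, 0.996, -0.0], [0.996, 0.084, 0.0], [0.0, -0.0, -1.0]]
contact_force: [3.3, 1.2, -11.1]
width: 0.031
```

Run:
```python
from h import *
b=np.radians(94.76);togo(np.array([.4841,-.0492,.107])+.12*np.array([np.cos(b),np.sin(b),0]),94.76)
```

```text
t 4.875 pos [0.4739 0.0703 0.1071] xang 94.82 w 0.031 F [  3.3   1.2 -11.1] q6 -1.65
shift [0.0001 0.0002 0.0001] turn [-0.01 -0.01  0.06]
```

{"name": "arm_command", "arguments": {"plan": [[0.07,0,0,0,0,0,0],[0.07,0,0,0,0,0,0],[0.07,0,0,0,0,0,0],[0.07,0,0,-0.03,0,0,0],[0.07,0,0,-0.05,0,0,0],[0.07,0,0,-0.05,0,0,0],[0.07,0,0,0,0,0,0]]}}

```text
time: 5.75
tool_pos: [0.4767, 0.0703, 0.2413]
tool_rot: [[-0.084, 0.996, 0.008], [0.996, 0.084, -0.0], [-0.001, 0.008, -1.0]]
contact_force: [0.4, -0.4, -1.0]
width: 0.0697
```

Run:
```python
from h import *
f=grab('top','t1')
crop('t1',295,140,465,280,4.7,'c3')
im=f['frame'].astype(int);m=(im[...,0]>120)&(im[...,1]<60)&(im[...,2]<60);v,u=np.nonzero(m[230:275,320:405]);u=u.mean()+320;v=v.mean()+230
print(u,v,pt(f,u,v,.118),[pt(f,int(u)+i,int(v)+j)[2].round(4) for i in(-1,0,1) for j in (-1,0,1)])
s=grab('scene','s1');crop('s1',150,180,370,330,3.6,'c4')
g=load('t0')
print([pt(g,385+i,254+j)[2].round(4) for i in(-1,0,1) for j in (-1,0,1)])
```

```text
338.25 262.25 [0.45913489 0.07498626 0.118     ] [np.float64(0.3387), np.float64(0.1164), np.float64(0.1147), np.float64(0.445), np.float64(0.1181), np.float64(0.115), np.float64(0.4565), np.float64(0.1176), np.float64(0.1157)]
[np.float64(0.1176), np.float64(0.1192), np.float64(0.1167), np.float64(0.1176), np.float64(0.1153), np.float64(0.1126), np.float64(0.1183), np.float64(0.1162), np.float64(0.1157)]
```

View pics/c3.png

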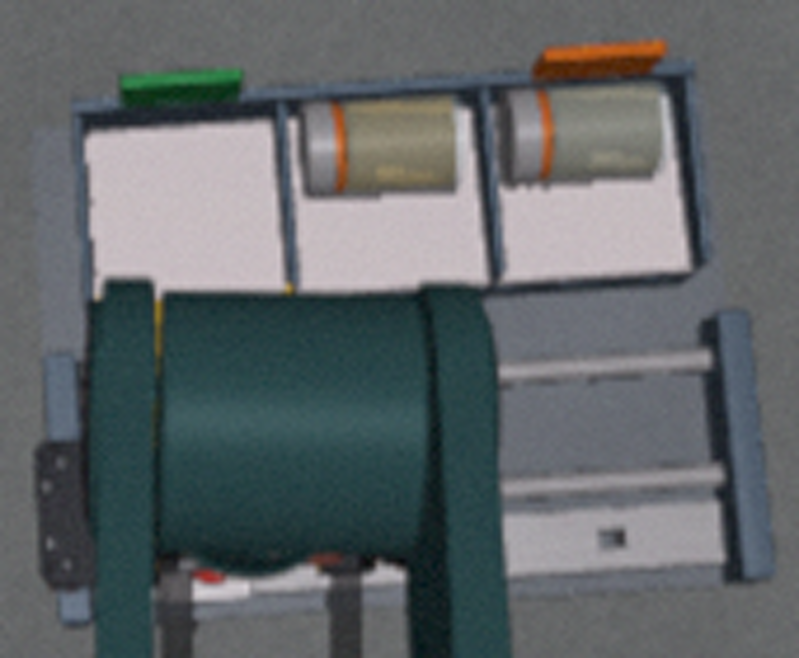

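View pics/c4.png

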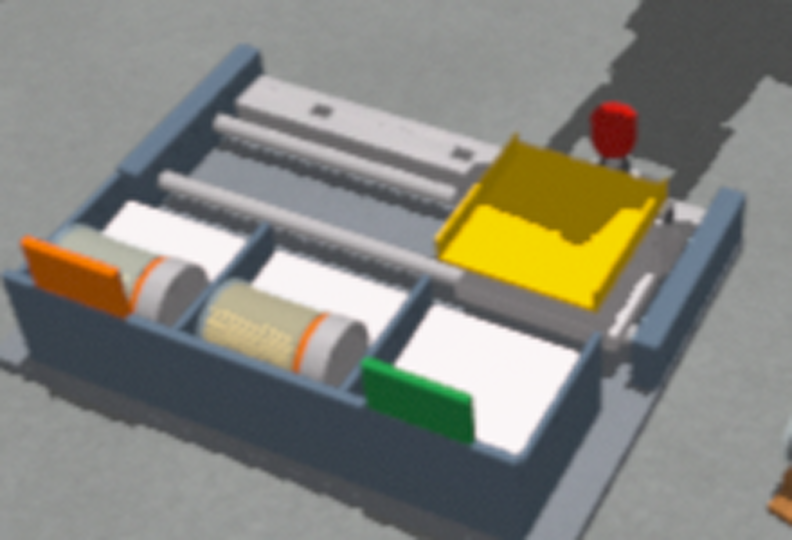

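The plunger is down: the knob top measures about 0.117 m, against 0.132 m if it were riding on the bar. The shuttle is at the green lane. Now I fit the jar pose.

Run:
```python
from h import *
from scipy.optimize import least_squares
f=load('t0')
uu,vv=np.meshgrid(np.arange(228,282),np.arange(190,240))
P=np.array([pt(f,a,b) for a,b in zip(uu.ravel(),vv.ravel())])
Q=P[(P[:,2]>.048)&(P[:,2]<.08)]
def res(p):
    a=np.array([np.cos(p[2]),np.sin(p[2])]);n=np.array([-a[1],a[0]])
    t=(Q[:,:2]-p[:2])@n; return np.hypot(t,Q[:,2]-p[3])-.028
r=least_squares(res,[.596,.313,np.radians(80),.044],loss='soft_l1',f_scale=.002)
a=np.array([np.cos(r.x[2]),np.sin(r.x[2])]);s=(Q[:,:2]-r.x[:2])@a
print(r.x,np.degrees(r.x[2]),np.percentile(s,[1,99]),len(Q)); c=r.x[:2]+a*np.percentile(s,[1,99]).mean();print('center',c)
togo([*c,.2],-10)
grab('wrist','w3')
```

```text
[0.87650712 1.95127112 1.40281005 0.04224753] 80.37509528364126 [-1.70098434 -1.61161061] 627
center [0.59957863 0.31828859]
t 5.85 pos [0.4739 0.0703 0.2375] xang 94.83 w 0.07 F [ 1.5  0.1 -0. ] q6 -1.65
shift [0.2365 0.1461 0.0376] turn [ 5.0000e-02 -4.0000e-02  1.0483e+02]
```

{"name": "arm_command", "arguments": {"plan": [[0.0878,0.047,0.029,0,0,0,0],[0.0878,0.047,0.029,0,0,0,0],[0.0878,0.047,0.029,0,0,0,0],[0.0878,0.047,0.029,0,0,0,0],[0.0878,0.047,0.029,0,0,0,10.4],[0.0878,0,0,0,0,0,10.4],[0.0878,0,0,0,0,0,10.4],[0.0878,0,0,0,0,0,10.4],[0.0878,0,0,0,0,0,10.4],[0.0878,0,0,0,0,0,10.4],[0.0878,0,0,0,0,0,10.4],[0.0878,0,0,0,0,0,10.4]]}}

```text
time: 7.4
tool_pos: [0.5973, 0.3162, 0.2344]
tool_rot: [[0.981, 0.196, -0.004], [0.196, -0.981, -0.002], [-0.004, 0.001, -1.0]]
contact_force: [0.8, 0.4, 1.1]
width: 0.0877
```

{"name": "arm_command", "arguments": {"plan": [[0.0878,0,0,0,0,0,10.4],[0.0878,0,0,0,0,0,10.4],[0.0878,0,0,0.05,0,0,0],[0.0878,0,0,0,0,0,0],[0.0878,0,0,0,0,0,0]]}}

```text
time: 8.02
tool_pos: [0.5983, 0.3167, 0.1868]
tool_rot: [[0.987, -0.159, -0.002], [-0.159, -0.987, -0.001], [-0.001, 0.001, -1.0]]
contact_force: [0.0, -0.2, -0.0]
width: 0.088
```

Run:
```python
from h import *
togo([.598,.316,.031],-9.6)
grab('wrist','w4')
```

```text
t 8.025 pos [0.5983 0.3167 0.1868] xang -9.15 w 0.088 F [ 0.  -0.2 -0. ] q6 0.54
shift [1.000e-04 6.000e-04 1.558e-01] turn [0.05 0.09 0.45]
```

View pics/w4.png

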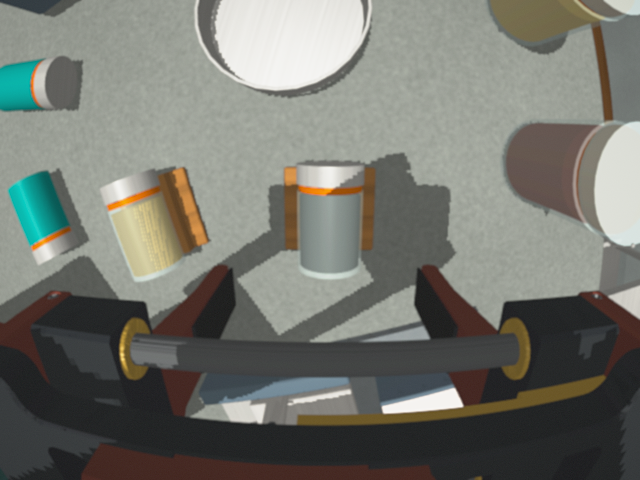

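The dark jar sits at (331,220), aligned with the jaws, with its lid at (333,175). I'll do a quick check of its centre with the wrist camera.

Run:
```python
from h import *
f=load('w4')
A=[wpt(f,299,222,.044),wpt(f,361,222,.044)];print(A,np.mean(A,0))
print(wpt(f,334,163,.072),wpt(f,330,276,.044),wpt(f,330,276,.03))
```

```text
[array([0.57569809, 0.31683748, 0.044     ]), array([0.62781126, 0.30847574, 0.044     ])] [0.60175467 0.31265661 0.044     ]
[0.6125189  0.36413842 0.072     ] [0.59407549 0.26379292 0.044     ] [0.59335624 0.25805245 0.03      ]
```

{"name": "arm_command", "arguments": {"plan": [[0.0878,0.002,0,0.03,0,0,0.45],[0.0878,0,0,0.045,0,0,0],[0.0878,0,0,0.03,0,0,0],[0.0878,0,0,0,0,0,0],[0.0878,0,0,0,0,0,0]]}}

```text
time: 8.7
tool_pos: [0.6021, 0.3171, 0.0843]
tool_rot: [[0.986, -0.167, 0.003], [-0.167, -0.986, 0.001], [0.003, -0.002, -1.0]]
contact_force: [0.1, 0.0, 0.9]
width: 0.0878
```

Run:
```python
from h import *
togo([.6,.316,.031],-9.6)
grab('wrist','w5');grab('scene','s5');crop('s5',330,200,480,350,4,'c5')
```

```text
t 8.7 pos [0.6021 0.3171 0.0843] xang -9.6 w 0.0878 F [0.1 0.  0.9] q6 0.55
shift [-0.002   0.0015  0.0533] turn [-0.09 -0.16 -0.  ]
```

View pics/w5.png

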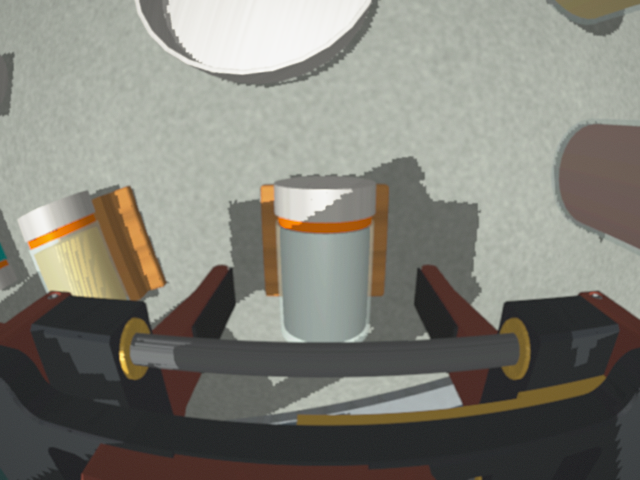

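View pics/c5.png

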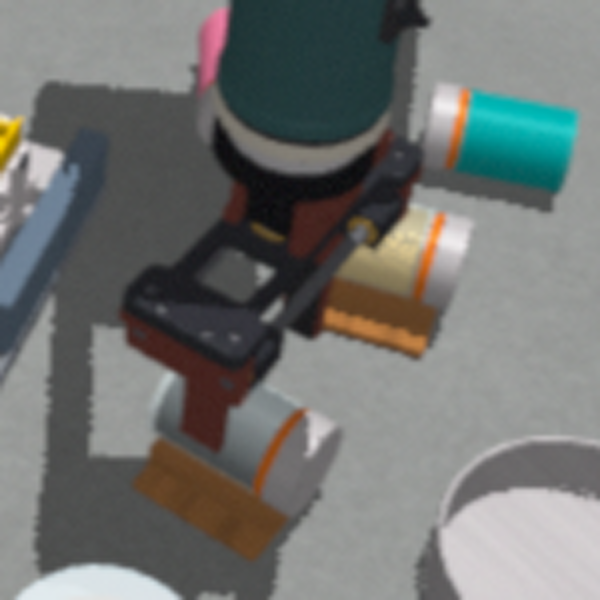

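The jar at (325,280) is centred between the fingers at (225) and (425), so I go straight down and grip lightly.

{"name": "arm_command", "arguments": {"plan": [[0.0878,0,0.001,0.03,0,0,0],[0.0878,0,0,0.022,0,0,0],[0.0878,0,0,0,0,0,0],[0.0878,0,0,0,0,0,0],[0.045,0,0,0,0,0,0],[0.045,0,0,0,0,0,0],[0.045,0,0,0,0,0,0],[0.045,0,0,0,0,0,0]], "force": 20}}

```text
time: 9.8
tool_pos: [0.6018, 0.3156, 0.0306]
tool_rot: [[0.986, -0.167, 0.003], [-0.167, -0.986, 0.0], [0.003, -0.001, -1.0]]
contact_force: [3.4, -0.8, 0.5]
width: 0.0557
```

{"name": "arm_command", "arguments": {"plan": [[0.045,0,0,0,0,0,0],[0.045,0,0,-0.01,0,0,0],[0.045,0,0,-0.03,0,0,0],[0.045,0,0,-0.045,0,0,0],[0.045,0,0,-0.06,0,0,0],[0.045,0,0,-0.04,0,0,0],[0.045,0,0,0,0,0,0],[0.045,0,0,0,0,0,0]], "force": 20}}

```text
time: 10.8
tool_pos: [0.5985, 0.315, 0.2132]
tool_rot: [[0.986, -0.167, -0.004], [-0.167, -0.986, -0.001], [-0.004, 0.002, -1.0]]
contact_force: [-0.4, -0.7, -3.6]
width: 0.0555
```

Run:
```python
from h import *
b=np.radians(94.76);yv=np.array([np.cos(b),np.sin(b),0]);xv=np.array([yv[1],-yv[0],0])
hole=np.array([.4722,.0707,0]); tc=hole+.1*xv; print('tray',tc, 'target', tc+.005*xv)
togo(tc+.005*xv+[0,0,.2],4.76)
grab('wrist','w6');grab('scene','s6')
```

```text
tray [0.5718551  0.07899821 0.        ] target [0.57683786 0.07941312 0.        ]
t 10.8 pos [0.5985 0.315  0.2132] xang -9.6 w 0.0555 F [-0.4 -0.7 -3.6] q6 0.55
shift [0.018  0.2358 0.0136] turn [  0.09   0.22 -14.36]
```

View pics/w6.png

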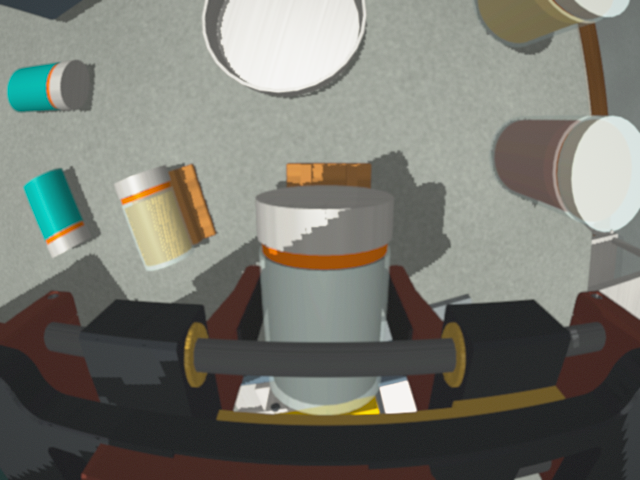

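View pics/s6.png

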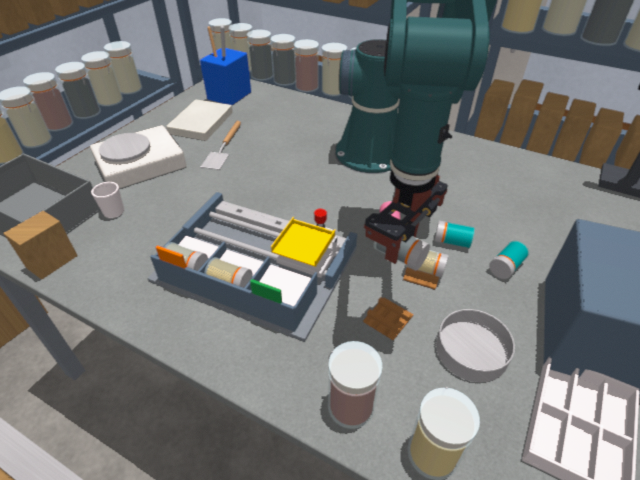

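The jar is held (3.6 N) with its rest left empty, and the tray is level in front of the green lane. I'll measure where the jar sits along its axis relative to the TCP, since the tray leaves only ±8 mm.

Run:
```python
from h import *
f=load('w6');T=f['cam_to_world'];s=manip.get_state();R=s['tool_rot'];p=s['tool_pos']
print('cam in tool',(R.T@(T[:3,3]-p)).round(3),(R.T@T[:3,:3]).round(2))
# wrist depth cloud in tool frame
v,u=np.mgrid[180:440:1,250:400:1];x=(u-f['cx'])/f['fx'];y=(v-f['cy'])/f['fy'];r=np.hypot(x,y)+1e-9
d=np.stack([np.tan(r)*x/r,-np.tan(r)*y/r,-np.ones_like(r)],-1)*f['depth'][180:440,250:400,None]
W=d@T[:3,:3].T+T[:3,3];Q=(W-p)@R
for vv in (184,188,200,215,230,260,300,330,390,400,408,412,416,420): print(vv,Q[vv-180,325-250].round(4),f['depth'][vv,325].round(3))
# top cam
g=grab('top','t6');im=g
vv,uu=np.mgrid[150:300,200:330]
x=(uu-g['cx'])/g['fx'];y=(vv-g['cy'])/g['fy']
D=np.stack([x,-y,-np.ones_like(x)],-1)*g['depth'][150:300,200:330,None]
W=D@g['cam_to_world'][:3,:3].T+g['cam_to_world'][:3,3];q=((W-p)@R).reshape(-1,3)
m=(abs(q[:,0])<.026)&(q[:,2]>-.045)&(q[:,2]<0)&(abs(q[:,1])<.08)
print(m.sum(),np.percentile(q[m],[1,50,99],axis=0).round(4))
crop('t6',200,150,330,300,4,'c6')
```

```text
cam in tool [-0.    -0.073 -0.164] [[ 1.    0.   -0.  ]
 [-0.   -0.96 -0.27]
 [-0.    0.27 -0.96]]
184 [ 0.0005 -0.0208  0.2035] 0.369
188 [-0.     -0.0474  0.0048] 0.17
200 [-0.0001 -0.0478 -0.0275] 0.139
215 [-0.0002 -0.0454 -0.0422] 0.125
230 [-0.0002 -0.0407 -0.0442] 0.125
260 [-0.0002 -0.0292 -0.0418] 0.13
300 [-0.0002 -0.0141 -0.0428] 0.133
330 [-0.0001 -0.0018 -0.0434] 0.136
390 [-0.0001  0.0272 -0.044 ] 0.143
400 [-0.0001  0.0335 -0.0433] 0.145
408 [-0.0001  0.0378 -0.0438] 0.146
412 [-0.0001  0.041  -0.0429] 0.148
416 [-0.0003 -0.0203 -0.1092] 0.067
420 [-0.0003 -0.02   -0.1101] 0.067
29 [[-0.0204  0.006  -0.04  ]
 [ 0.0133  0.039  -0.0306]
 [ 0.023   0.0424 -0.0019]]
```

View pics/c6.png

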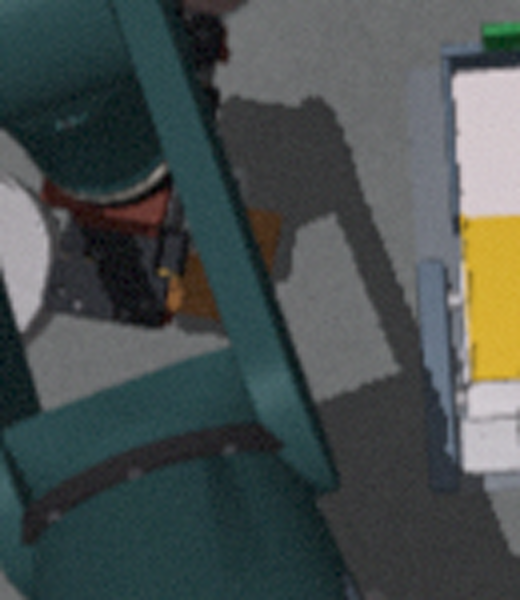

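{"name": "arm_command", "arguments": {"plan": [[0.045,0.003,0.02,0,0,0,0],[0.045,0.003,0.045,0,0,0,0],[0.045,0.003,0.05,0,0,0,0],[0.045,0.003,0.05,0,0,0,0],[0.045,0.003,0.045,0,0,0,0],[0.045,0.0035,0.028,0,0,0,-3.4],[0.045,0,0,0,0,0,-6],[0.045,0,0,0,0,0,-5],[0.045,0,0,0,0,0,0],[0.045,0,0,0,0,0,0]]}}

```text
time: 12.2
tool_pos: [0.5784, 0.0772, 0.2148]
tool_rot: [[0.997, 0.082, -0.001], [0.082, -0.997, -0.0], [-0.001, 0.0, -1.0]]
contact_force: [0.8, 0.3, -3.3]
width: 0.0554
```

Run:
```python
from h import *
togo([.5771,.0764,.1105],4.76)
grab('scene','s7');crop('s7',220,150,420,300,4,'c7');grab('wrist','w7')
```

```text
t 12.2 pos [0.5784 0.0772 0.2148] xang 4.68 w 0.0554 F [ 0.8  0.3 -3.3] q6 -0.07
shift [-0.0013  0.0007  0.1043] turn [ 0.01  0.05 -0.08]
```

View pics/c7.png

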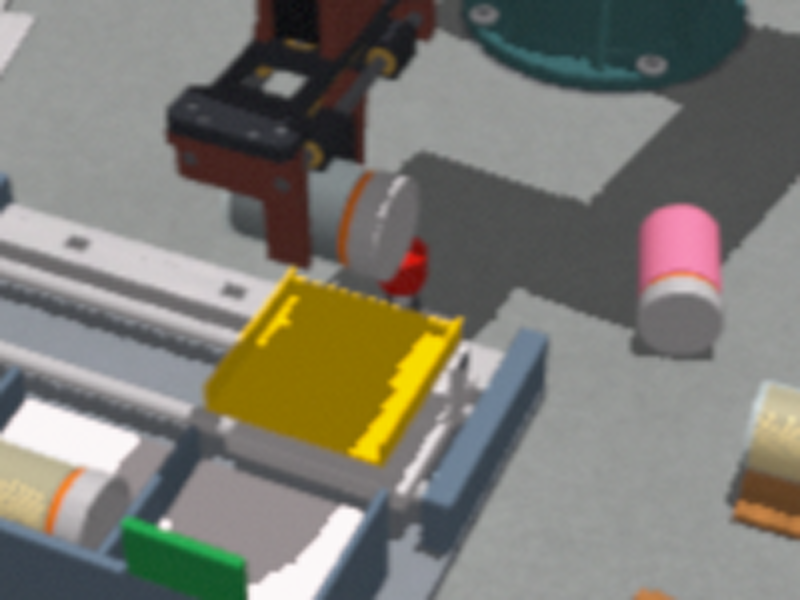

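View pics/w7.png

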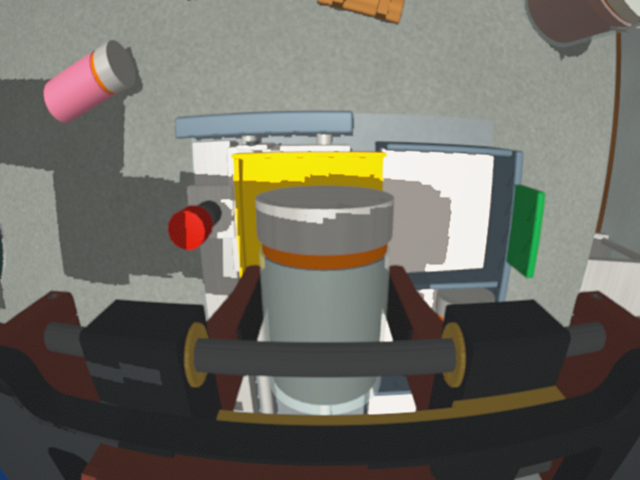

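The jar hangs above the tray with its lid towards +y. The tray's far lip is at v≈153 (u 235 to 385), which I use to check the lateral fit.

Run:
```python
from h import *
f=load('w7');s=manip.get_state();R=s['tool_rot'];p=s['tool_pos']
for q in [(240,154),(310,153),(383,153)]: print((R.T@(wpt(f,*q,.114)-p)).round(4))
for q in [(240,270),]: print('back',(R.T@(wpt(f,*q,.108)-p)).round(4))
print('front edge',(R.T@(wpt(f,384,180,.098)-p)).round(4))
v,u=np.mgrid[150:170,230:390]
for vv in (186,192,200): print(f['depth'][vv,325])
# lid end via depth
T=f['cam_to_world'];v,u=np.mgrid[180:440,250:400];x=(u-f['cx'])/f['fx'];y=(v-f['cy'])/f['fy'];r=np.hypot(x,y)
d=np.stack([np.tan(r)*x/r,-np.tan(r)*y/r,-np.ones_like(r)],-1)*f['depth'][180:440,250:400,None]
Q=((d@T[:3,:3].T+T[:3,3])-p)@R
print([Q[a-180,75].round(4).tolist() for a in (192,200,400,408,412)])
```

```text
[-0.0612 -0.0578  0.101 ]
[-0.0106 -0.0576  0.101 ]
[ 0.0413 -0.058   0.101 ]
back [-0.0675  0.0335  0.107 ]
front edge [ 0.0451 -0.0364  0.117 ]
0.17192219
0.15626702
0.13903746
[[-0.0001, -0.0476, -0.0083], [-0.0001, -0.0475, -0.0262], [-0.0001, 0.0337, -0.0423], [-0.0001, 0.0386, -0.0421], [-0.0001, 0.041, -0.0422]]
```

{"name": "arm_command", "arguments": {"plan": [[0.045,-0.001,0.0015,0.02,0,0,0],[0.045,0,0,0.03,0,0,0],[0.045,0,0,0.025,0,0,0],[0.045,0,0,0.014,0,0,0],[0.045,0,0,0.005,0,0,0],[0.045,0,0,0,0,0,0],[0.045,0,0,0,0,0,0]]}}

```text
time: 13.18
tool_pos: [0.5788, 0.0762, 0.1221]
tool_rot: [[0.997, 0.084, 0.002], [0.084, -0.997, -0.0], [0.002, 0.0, -1.0]]
contact_force: [0.8, 0.5, -3.2]
width: 0.0554
```

Run:
```python
from h import *
togo([.5771,.0764,.1105],4.76)
grab('scene','s8');crop('s8',220,150,420,300,4,'c8')
```

```text
t 13.175 pos [0.5788 0.0762 0.1221] xang 4.79 w 0.0554 F [ 0.8  0.5 -3.2] q6 -0.07
shift [-0.0017 -0.0004  0.0116] turn [ 0.01 -0.1   0.03]
```

View pics/c8.png

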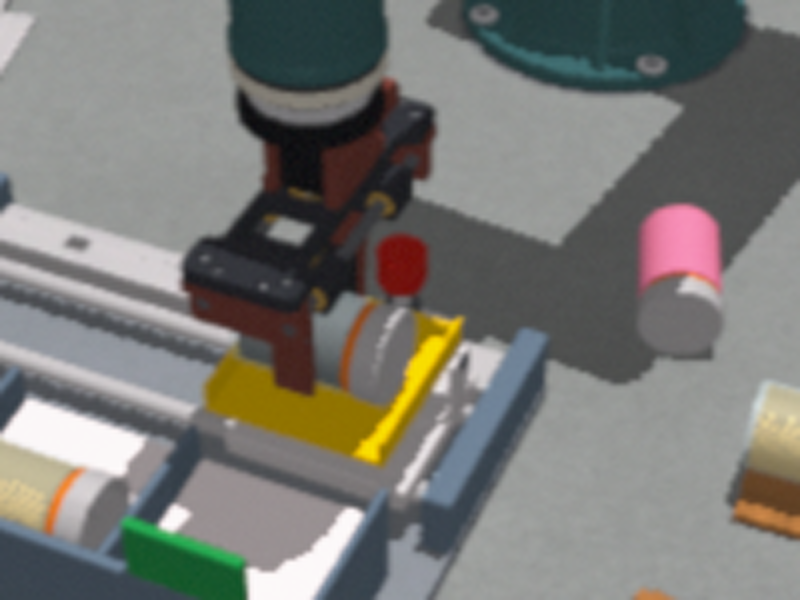

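The jar is between the lips. I ease it down to contact.

{"name": "arm_command", "arguments": {"plan": [[0.045,0,0,0.004,0,0,0],[0.045,0,0,0.004,0,0,0],[0.045,0,0,0.003,0,0,0],[0.045,0,0,0,0,0,0],[0.045,0,0,0,0,0,0]]}}

```text
time: 13.85
tool_pos: [0.5779, 0.0761, 0.1101]
tool_rot: [[0.997, 0.083, -0.0], [0.083, -0.997, -0.0], [-0.0, 0.0, -1.0]]
contact_force: [-0.2, 0.3, -2.8]
width: 0.0558
```

{"name": "arm_command", "arguments": {"plan": [[0.045,0,0,0.003,0,0,0],[0.045,0,0,0.003,0,0,0],[0.045,0,0,0,0,0,0],[0.045,0,0,0,0,0,0]]}}

```text
time: 14.35
tool_pos: [0.578, 0.0761, 0.1041]
tool_rot: [[0.997, 0.083, -0.0], [0.083, -0.997, -0.0], [-0.0, 0.0, -1.0]]
contact_force: [0.9, 0.1, -1.6]
width: 0.0554
```

The tray is taking up the weight (3.2 → 1.6 N). I lower a little more and stay clear of the tray's rear with the back fingertip.

{"name": "arm_command", "arguments": {"plan": [[0.045,0,0,0.002,0,0,0],[0.045,0,0,0.002,0,0,0],[0.045,0,0,0,0,0,0],[0.045,0,0,0,0,0,0]]}}

```text
time: 14.85
tool_pos: [0.5779, 0.0761, 0.1001]
tool_rot: [[0.997, 0.083, -0.0], [0.083, -0.997, -0.0], [-0.0, 0.0, -1.0]]
contact_force: [-0.1, 0.6, -1.6]
width: 0.0559
```

Run:
```python
from h import *
togo([.5771,.0764,.1],4.76)
grab('scene','s9');crop('s9',220,150,420,300,4,'c9')
```

```text
t 14.85 pos [0.5779 0.0761 0.1001] xang 4.79 w 0.0559 F [-0.1  0.6 -1.6] q6 -0.07
shift [-0.0008 -0.0003  0.0001] turn [0.   0.02 0.03]
```

View pics/c9.png

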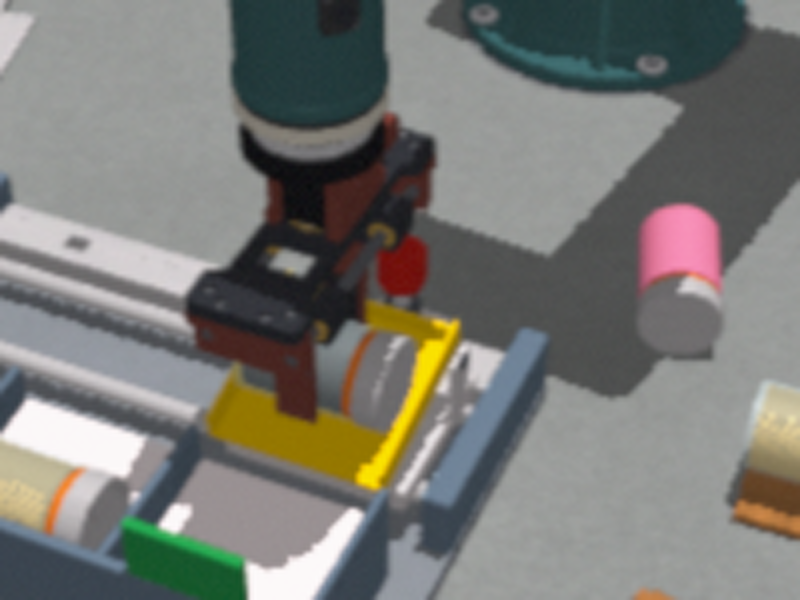

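The tray is tipping under the jar. I release it and withdraw straight up.

{"name": "arm_command", "arguments": {"plan": [[0.066,0,0,0,0,0,0],[0.066,0,0,0,0,0,0],[0.066,0,0,-0.015,0,0,0],[0.07,0,0,-0.04,0,0,0],[0.07,0,0,-0.05,0,0,0],[0.07,0,0,-0.05,0,0,0],[0.07,0,0,0,0,0,0],[0.07,0,0,0,0,0,0],[0.07,0,0,0,0,0,0],[0.07,0,0,0,0,0,0]]}}

```text
time: 16.15
tool_pos: [0.5771, 0.0761, 0.2538]
tool_rot: [[0.997, 0.083, -0.003], [0.083, -0.997, -0.0], [-0.003, -0.0, -1.0]]
contact_force: [-0.2, -1.0, -0.0]
width: 0.0698
```

Run:
```python
from h import *
togo([.5771,.0764,.1],4.76)
grab('scene','s10');crop('s10',150,150,390,330,3.3,'c10')
```

```text
t 16.15 pos [0.5771 0.0761 0.2538] xang 4.79 w 0.0698 F [-0.2 -1.  -0. ] q6 -0.07
shift [ 0.0004 -0.0003  0.1538] turn [-0.01  0.16  0.03]
```

View pics/c10.png

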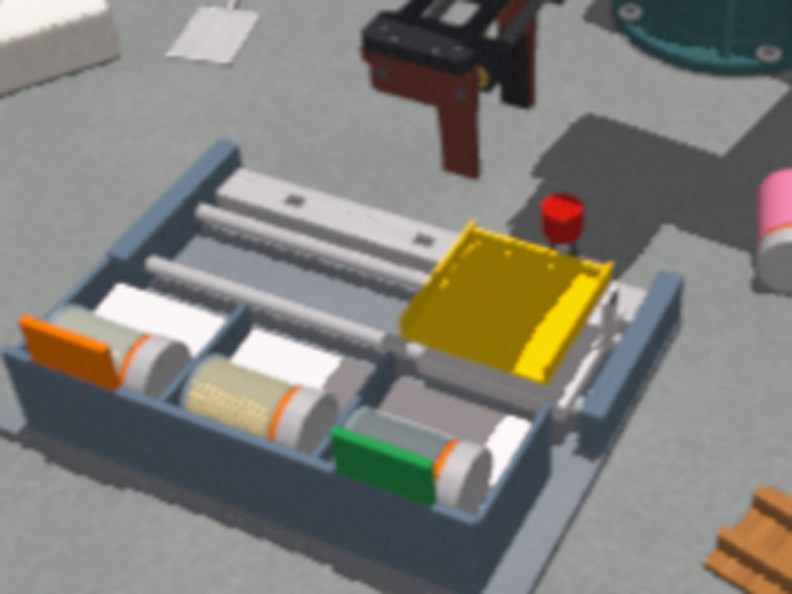

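The jar lies in the green lane against its far wall, and the tray is back up level. I move the arm aside and do a final check.

{"name": "arm_command", "arguments": {"plan": [[0.07,0,-0.04,0,0,0,0],[0.07,0,-0.055,0,0,0,0],[0.07,0,-0.055,0,0,0,0],[0.07,0,-0.055,0,0,0,0],[0.07,0,-0.04,0,0,0,0],[0.07,0,0,0,0,0,0],[0.07,0,0,0,0,0,0],[0.07,0,0,0,0,0,0]]}}

```text
time: 17.2
tool_pos: [0.5577, 0.3189, 0.2549]
tool_rot: [[0.997, 0.082, -0.001], [0.082, -0.997, -0.001], [-0.001, 0.001, -1.0]]
contact_force: [-0.1, 0.4, -0.4]
width: 0.0699
```

Run:
```python
from h import *
f=grab('top','t11');crop('t11',215,140,465,300,3.2,'c11')
im=f['frame'].astype(int);m=(im[...,0]>120)&(im[...,1]<60)&(im[...,2]<60);v,u=np.nonzero(m[230:280,320:405]);u=u.mean()+320;v=v.mean()+230
print(u,v,pt(f,u,v,.118),[pt(f,int(u)+i,int(v)+j)[2].round(4) for i in(-1,0,1) for j in (-1,0,1)])
print('tray',pt(f,335,225),pt(f,335,210),pt(f,335,235))
```

```text
339.67857142857144 257.5952380952381 [0.4713662  0.07142157 0.118     ] [np.float64(0.1188), np.float64(0.1162), np.float64(0.1156), np.float64(0.1189), np.float64(0.1159), np.float64(0.1163), np.float64(0.1138), np.float64(0.1172), np.float64(0.1196)]
tray [0.560694   0.0840847  0.09520429] [0.60091391 0.08477915 0.09869609] [0.53347052 0.08374115 0.09639646]
```

View pics/c11.png

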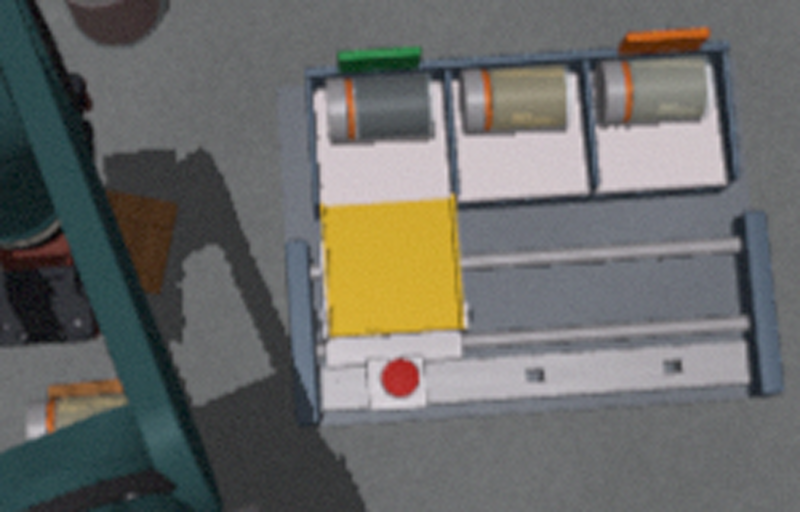

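The knob top is about 0.117 m high at (0.471, 0.071), so the plunger is down over the hole at +0.12. The tray is level at about 0.097 m. The dark jar is at (380,107) in the crop, in the green lane. The other jars have not moved.

```bash
python3 -c "
from workcell import manip
print(manip.finish_job())"
```

```text
the job is handed in; nothing more can be done
None
```

I finished the job and handed it in at about 17 s on the robot clock. I pulled the red knob up 20 mm, slid the shuttle 120 mm to the green-tagged lane and let the plunger snap down. I then laid the jar of black seeds across the tray. The tray tipped under it, and after release the jar rolled into the green lane.

**Last checks:**
- **Plunger:** the knob top measures about 0.117 m, so it is fully down. It sits about 1 mm from the hole.
- **Tray:** it is back up and level, at about 0.097 m.
- **Black-seed jar:** it lies against the far wall of the green lane.
- **Other jars:** the two lane jars are where they were. The maize jar still lies in its rest, though the arm partly covered it in the last picture.
- **Arm:** it is clear, with a force reading near zero.

No check failed. The only disagreement was about 4 mm between the top and wrist cameras on the jar's position. I settled it with a closer look before gripping.

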